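# Roll the press roller up its loading ramp to the stop

### The job

Push the orange roller with the fingertips slowly up the little wooden ramp, over the crest and against the stop block at the top, and leave it resting there square to the ramp. Do not grip, lift or straddle the roller, do not let it run away back down the slope, and leave the weight, the tin and the pale wooden block round the ramp where they are.

Things in the scene. Friction and masses are not known exactly. Their poses are not given: they have to be found in the camera images.
- ramp: fixed loading ramp of plywood with dark side rails, 342 mm long (x), 126 mm wide (y). Origin under the middle, on the bench; x points up the slope to the stop, z up. A level apron 10 mm high runs from x = -165 to -60 mm, then slope, crest, seat and stop block. The apron's low end is open to the bench. Rails: 106 mm apart, 10 mm wide, 12 mm above the running surface all along.
- ramp_foot (a point): point on the running surface where the level apron ends and the slope begins, at x = -60, z = 10 mm in the ramp's frame. From here the surface rises 10 degrees to the crest
- ramp_crest (a point): top of the slope, at x = 110, z = 40 mm in the ramp's frame. Beyond it the seat falls 5 degrees to the upright face of the stop block, a dark wooden bar across the ramp with its face at x = 155 mm, 22 mm thick, its top 75 mm above the bench
- ramp_seat (a point): where the roller's centre lies when it rests against the stop block: x = 131, y = 0, z = 62 mm in the ramp's frame. The falling seat then keeps the roller there by itself
- roller_center (a point): centre of the loose roller: smooth orange drum, 48 mm in diameter, 100 mm long, with a steel stub axle (12 mm thick, 8 mm long) at each end, above the rails; 0.2 to 0.42 kg. Its y axis is the roller's axis and lies along the ramp's y; x and z turn as it rolls. It starts at rest on the level apron, its centre 34 mm above the bench, and rolls very freely
- brass_weight: brass weight with a knob, 40 mm across, 56 mm high, loose on the bench beyond the stop block, origin under its middle; leave alone
- wax_tin: round dark green tin, 71 mm across, 24 mm high, loose on the bench beyond the stop block, origin under its middle; leave alone
- maple_block: pale wooden block, 50 x 70 x 45 mm, loose on the bench behind the ramp's low end, origin under its middle; leave alone
Things that resemble listed ones, but are neither listed nor needed, are in the scene too. Of the things shaped like the part that bears roller_center, the orange one is meant.

How it is judged:
On the way, in this order (a step that is already met when the one before it is completed fails the run):
1. the roller is on the slope, pushed by the fingers (x of roller_center in the frame of ramp between -0.03 and 0.09 m and contact force between the fingers and roller above 0.05 N and contact force between roller and ramp above 0.05 N).
2. the roller is at the stop (x of roller_center in the frame of ramp above 0.127 m), for 0.1 s.
At the end, for the whole second after the job is handed in: The roller rests in the seat between the rails, its centre within 5 mm of its place against the stop, its axis within 0.08 rad of square to the ramp, at rest; weight, tin and block within 20 mm of where they stood (x of roller_center in the frame of ramp between 0.126 and 0.135 m and y of roller_center in the frame of ramp between -0.008 and 0.008 m and z of roller_center in the frame of ramp between 0.058 and 0.067 m and angle between the y axis of roller_center and the y axis of ramp, either way round below 0.08 rad and linear speed of roller below 0.02 m/s and distance of each of brass_weight, wax_tin, maple_block from where it was at the start of the episode below 0.02 m); the robot touches nothing.
It fails at once if the roller runs away (faster than 0.35 m/s) (linear speed of roller above 0.35 m/s).
It fails at once if the roller runs untouched on the slope, faster than 0.2 m/s (x of roller_center in the frame of ramp between -0.02 and 0.1 m and contact force between the fingers and roller below 0.01 N and linear speed of roller above 0.2 m/s).
It fails at once if the roller is lifted more than about 15 mm off the ramp (z of roller_center in the frame of ramp above 0.08 m or (x of roller_center in the frame of ramp below -0.06 m and z of roller_center in the frame of ramp above 0.05 m) or (x of roller_center in the frame of ramp below 0.02 m and z of roller_center in the frame of ramp above 0.064 m)).
It fails at once if the fingers straddle the roller's middle as for a grip (grasp point within 16 mm of its centre) (distance between the grasp point and roller_center below 0.016 m).
It fails at once if the weight, the tin or the wooden block is moved more than 20 mm (distance of any of brass_weight, wax_tin, maple_block from where it was at the start of the episode above 0.02 m).
It also fails if it takes over 42 s, if anything falls off the work surface, if the arm or the gripper's body presses on something with over 40 N, if the wrist force passes 120 N, or if a joint passes its speed limit or range.

### The arm

A 7-joint arm with a two-finger parallel gripper is mounted at the origin on a cart in front of the work surface, level with it; the furniture and walls round the work are solid. World frame = base frame: x ahead of the robot, y to its left, z up, the work surface at z = 0. Lengths are in m, angles in rad, forces in N, time in s.
With the tool pointing down it reaches from about 0.4 to 0.85 m from the base axis. Payload 4.4 kg.
Tool frame: the origin (TCP) lies at the very end of the fingers, on their centre line; the grasp point (between the pads) lies 19 mm behind it; z points along the fingers, y is the line along which they close (so a half turn about z gives the same grasp; the last joint's range is limited). The gripper opens to 94 mm and grips with 3 to 60 N. Pads are 16 mm wide; open, the fingers measure 119 mm over their backs; the gripper's body (75 mm by 177 mm) begins 78 mm behind the grasp point.
Start: joints at [-1.257, 0.628, 0.038, 1.517, -0.027, 0.996, -0.02], TCP at [0.241, 0.604, 0.205] pointing down, gripper open.
Joint ranges: [-3.06, 3.06], [-0.37, 2.12], [-1.25, 1.32], [0.18, 2.47], [-1.1, 4.24], [0.23, 1.98], [-2.94, 2.94]. Speed limits (rad/s): [2.57, 2.57, 3.14, 3.14, 3.14, 3.14, 3.14].

### API

Orientations are given as a 3x3 rotation matrix whose columns are the frame's x, y, z axes.
In Python, from cell import r gives the robot as it stands. The module is installed in compiled form; this text tells all that it offers.
- The arm moves only by the tool play_rows, never from a script. Its argument "commands" is a list of rows, each an object with "slide": the shift along the tool's x, y, z in units of 30 mm (1.0 is 30 mm), a list of three; "rotation": the turn, a rotation vector about the tool's x, y, z in units of 5 degrees (1.0 is 5 degrees), a list of three. A call has 1 to 20 rows; each row is the pose to reach, as a shift and turn from the pose commanded when the call began, along the tool's axes at that moment; what a row does not reach only later rows make up. A row lasts 1/12 s, in which the tool goes at most 41.7 mm and 7.16 degrees, less where a joint would pass 70% of its speed; a pose out of reach is approached as far as the arm can. A call with a gripper value outside its range is refused whole. "fingers" is the opening in per cent of the stroke, from 0 (shut) to 100 (fully open), set as the call begins (left out, the last holds). The fingers move at their own pace and stop on an object; "force" is the grip in N (left out, the last holds). Time passes only in rows, so rows that repeat a pose let the fingers close. It gives the time, the measured TCP pose, the force, the opening and the grip force at its end, in the units of the state.
- r.sense(): the state, without advancing time (a new reading comes with each control period).
- r.get_image(name): name is "side" or "top"; returns a dict with "pixels" (420x560x3 uint8, red, green, blue), "range_z" (420x560 float32, m along the optical axis (not along the pixel's ray), 0 where there is no reading), "mtx" (3x3 intrinsics, pixels), "dist" ([k1, k2, p1, p2, k3] as OpenCV has them; the pictures are not rectified), "rvec" (rotation vector, rad) and "tvec" (3), from world to camera coordinates, as OpenCV has them. Camera axes: x right, y down, z forward; pixel columns grow to the right and rows downward; lengths in m; the calibration is good to about 2 mm. A picture is of the moment at which its call begins.
- r.finish_job(): hands the job in; it is judged then, once.
Trained networks look in the newest picture that a camera, given by its name, has taken for a name from the list of things; names that differ only in an ending like _2 or _b are one class to them, and where a whole thing is asked for, a point or a joint stands for the part that bears it (a point fixed in the world has none). Each returns a list of dicts, best first, with "p" (0 to 1); they miss things now and then, are a little off and sometimes report something else, mostly with a low value. They report only what shows in the picture. A call takes as long as a camera call. They do not tell look-alikes from the thing itself.
- r.trace(camera, label): "mask" (420x560 bool, what is visible of it) and "rect" ([left, top, width, height] in pixels, round what is visible of it).
The state is a dict: "t": time; "joints": joint angles; "joint_velocities": joint speeds; "joint_torque": joint torques, N m; "tcp_pos": TCP position; "tool_rot": TCP orientation; "ft_force": force on the tool from outside, world axes, zero at the start; "ft_torque": the same for the moment, N m; "finger_gap": finger opening in m; "finger_force": force on a finger pad.
Only numpy, scipy, OpenCV 4.12 (cv2) and the standard library are available. Lean on these libraries where they do the work, as an engineer would, in place of code of your own. Each camera call takes 0.05 s, during which the arm holds its last target. There are 200 camera calls.

## Working session

There is one attempt and no reset: what is moved stays moved. The work goes in short steps, Python scripts to look and compute and a tool call to move; the robot and the scene stay as the last step left them, time stands still between calls to the robot, and variables do not carry over. Pictures are saved under pics/ and viewed, at most 10 in all, crops included, and the job is handed in when it is done.

Besides the shell and the picture viewer there is one more tool, called after "Emit:" by a JSON object that holds its "api" and its "payload". play_rows: Moves the arm, as the interface text tells. Its arguments: {"type":"object","properties":{"commands":{"type":"array","items":{"type":"object","properties":{"slide":{"type":"array","items":{"type":"number"}},"rotation":{"type":"array","items":{"type":"number"}}}}},"fingers":{"type":"number"},"force":{"type":"number"}},"required":["commands"]}

```bash
mkdir -p pics
cat > h.py <<'E'
import numpy as np, cv2
from cell import r
def cloud(im):
    h,w=im["range_z"].shape
    u,v=np.meshgrid(np.arange(w),np.arange(h))
    p=cv2.undistortPoints(np.stack([u,v],-1).reshape(-1,1,2).astype(np.float64),im["mtx"],im["dist"]).reshape(h,w,2)
    z=im["range_z"]
    c=np.dstack([p[...,0]*z,p[...,1]*z,z])
    R=cv2.Rodrigues(np.array(im["rvec"]))[0]
    return (c-np.array(im["tvec"]).reshape(3))@R
E
python3 - <<'E'
from h import *
s=r.sense();print(s["t"],s["tcp_pos"],np.round(s["tool_rot"],3).tolist(),s["finger_gap"])
for c in ("top","side"):
    im=r.get_image(c);cv2.imwrite(f"pics/{c}0.png",im["pixels"][...,::-1])
    P=cloud(im);np.save(c+"P.npy",P);np.save(c+"I.npy",im["pixels"])
    for l in ("ramp","roller_center","brass_weight","wax_tin","maple_block"):
        for d in r.trace(c,l)[:3]:
            m=d["mask"]&(im["range_z"]>0)
            q=P[m]
            print(c,l,round(d["p"],2),d["rect"],len(q),np.round(np.median(q,0),3) if len(q) else"",np.round(q.min(0),3) if len(q) else"",np.round(q.max(0),3)if len(q) else"")
            if d is not None and d["p"]>.5: np.save(f"m_{c}_{l}.npy",d["mask"])
E
```

```text
0.0 [0.24071331 0.60308196 0.20459401] [[-0.929, 0.371, -0.001], [0.371, 0.929, -0.002], [-0.0, -0.002, -1.0]] 0.09416134786420807
top ramp 0.76 [164.2, 184.2, 144.6, 67.6] 6165 [0.494 0.107 0.028] [ 0.409 -0.098 -0.005] [0.587 0.271 0.082]
top roller_center 0.91 [397.4, 215.4, 47.7, 28.7] 852 [ 0.473 -0.378  0.043] [ 0.442 -0.451 -0.005] [ 0.511 -0.324  0.055]
top roller_center 0.74 [269.0, 187.7, 24.8, 45.3] 718 [ 0.517 -0.026  0.054] [ 0.463 -0.054  0.02 ] [0.573 0.002 0.064]
top roller_center 0.25 [163.9, 180.8, 145.6, 70.6] 6294 [0.494 0.107 0.027] [ 0.409 -0.099 -0.007] [0.596 0.271 0.082]
top brass_weight 0.77 [140.7, 237.6, 19.9, 19.0] 256 [0.422 0.299 0.035] [ 0.404  0.283 -0.006] [0.444 0.323 0.057]
top wax_tin 0.91 [130.3, 191.5, 28.0, 28.0] 553 [0.521 0.32  0.022] [0.488 0.287 0.004] [0.555 0.355 0.03 ]
top wax_tin 0.61 [166.5, 182.5, 142.3, 67.7] 6168 [0.495 0.106 0.028] [ 0.41  -0.098 -0.003] [0.593 0.256 0.082]
top maple_block 0.85 [349.0, 193.8, 23.0, 36.0] 647 [ 0.513 -0.223  0.044] [ 0.478 -0.258 -0.006] [ 0.552 -0.194  0.052]
side ramp 0.97 [206.2, 151.1, 107.5, 112.3] 4849 [0.491 0.099 0.025] [ 0.41  -0.101 -0.004] [0.589 0.359 0.078]
side roller_center 0.8 [308.3, 329.1, 55.6, 55.1] 1511 [ 0.468 -0.39   0.043] [ 0.441 -0.438  0.004] [ 0.509 -0.332  0.052]
side roller_center 0.7 [254.7, 212.0, 48.0, 29.3] 863 [ 0.514 -0.04   0.049] [ 0.461 -0.059 -0.003] [0.601 0.035 0.061]
side brass_weight 0.7 [201.4, 155.4, 4.7, 24.4] 124 [0.416 0.296 0.034] [ 0.404  0.236 -0.   ] [0.438 0.374 0.075]
side wax_tin 0.63 [222.6, 151.6, 16.7, 6.4] 73 [0.521 0.34  0.023] [0.492 0.323 0.019] [0.547 0.358 0.027]
side maple_block 0.88 [300.7, 271.3, 33.5, 38.0] 1097 [ 0.512 -0.239  0.044] [ 0.479 -0.258 -0.001] [ 0.581 -0.169  0.049]
```

View pics/top0.png

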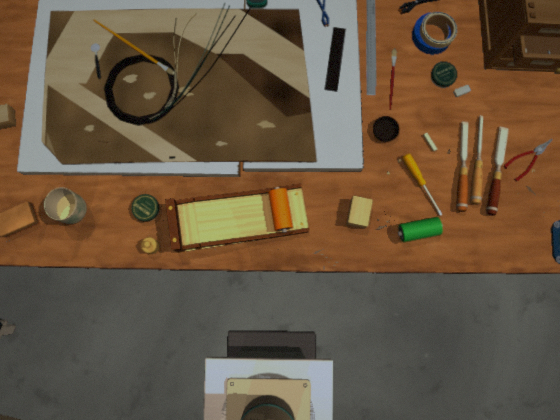

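View pics/side0.png

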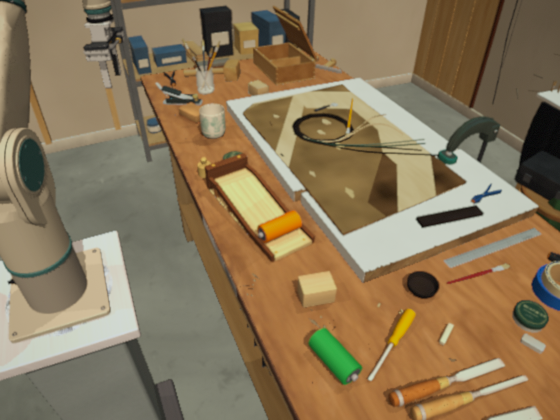

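Run:
```python
import numpy as np,cv2
from scipy.optimize import minimize
P=np.load("topP.npy")
# fit ramp outline/height model: ramp pose x,y,yaw using heights
reg=(P[...,0]>.38)&(P[...,0]<.64)&(P[...,1]>-.12)&(P[...,1]<.28)&(P[...,2]>-.01)&(P[...,2]<.12)
q=P[reg]
def H(x,y):
    s=np.where(x<-.06,.01,np.where(x<.11,.01+(x+.06)*.03/.17,.04-(x-.11)*np.tan(np.radians(5))))
    h=np.where(np.abs(y)>.053,s+.012,s)
    h=np.where((x>.155),.075,h)
    return np.where((x<-.165)|(x>.177)|(np.abs(y)>.063),0,h)
def f(p):
    d=q[:,:2]-p[:2];c,s=np.cos(p[2]),np.sin(p[2])
    x=d[:,0]*c+d[:,1]*s;y=-d[:,0]*s+d[:,1]*c
    e=np.abs(H(x,y)-q[:,2]);return np.minimum(e,.015).mean()
best=None
for yaw in np.radians([80,85,90,95,100,105,110]):
  for y0 in (.06,.08,.1):
    b=minimize(f,[.5,y0,yaw],method="Nelder-Mead",options=dict(initial_simplex=np.array([[.5,y0,yaw],[.51,y0,yaw],[.5,y0+.015,yaw],[.5,y0,yaw+.05]]),xatol=1e-5,fatol=1e-8))
    if best is None or b.fun<best.fun:best=b
print(best.x,np.degrees(best.x[2]),best.fun)
p=best.x;c,s=np.cos(p[2]),np.sin(p[2])
for n in("top","side"):
    Q=np.load(n+"P.npy");I=np.load(n+"I.npy").astype(int)
    o=(I[...,0]>150)&(I[...,0]-I[...,2]>90)&(I[...,1]<I[...,0]*.75)&(Q[...,1]>-.1)&(Q[...,1]<.3)&(Q[...,2]>.02)&(Q[...,2]<.08)
    d=Q[o][:,:2]-p[:2];x=d[:,0]*c+d[:,1]*s;y=-d[:,0]*s+d[:,1]*c;z=Q[o][:,2]
    print(n,o.sum(),np.percentile(x,[1,50,99]),np.percentile(y,[1,50,99]),np.percentile(z,[1,50,99]))
    m=z>np.percentile(z,80);print("top line",x[m].mean(),y[m].mean(),"slope",np.polyfit(y[m],x[m],1))
```

```text
[0.50139008 0.07341233 1.74153746] 99.78274655920664 0.004402715170271607
top 616 [-0.12426617 -0.1038784  -0.08474644] [-0.04803571  0.00075823  0.04756134] [0.04037827 0.05476348 0.06219156]
top line -0.1017785424259155 0.002450755926263484 slope [ 0.01061857 -0.10180457]
side 754 [-0.1266308  -0.11604971  0.17240641] [-0.04933149  0.00166876  0.04894757] [0.02424116 0.05193996 0.0751348 ]
top line -0.06893743193383522 0.001993345122501913 slope [ 0.17257904 -0.06928144]
```

The top view shows the ramp with its stop end at about (170,225) px and its low end at about (308,215). The orange roller is on the apron at (281,208), and the green look-alike at (419,229) can be ignored. The side view agrees. The fitted ramp pose is (0.501, 0.073) with a yaw of 99.8°, and the roller is at ramp x ≈ -0.102. I'll move to above the low end with the tool x axis pointing up the ramp and the fingers about 60 mm apart.

Emit:
{"api": "play_rows", "payload": {"commands": [{"slide": [-1, -1, 0], "rotation": [0, 0, 0.7]}, {"slide": [-2, -2, 0], "rotation": [0, 0, 1.4]}, {"slide": [-3, -3, 0], "rotation": [0, 0, 2.1]}, {"slide": [-4, -4, 0], "rotation": [0, 0, 2.8]}, {"slide": [-5, -5, 0], "rotation": [0, 0, 3.5]}, {"slide": [-6, -6.1, 0], "rotation": [0, 0, 4.2]}, {"slide": [-7, -7.1, 0], "rotation": [0, 0, 4.9]}, {"slide": [-8, -8.1, 0], "rotation": [0, 0, 5.6]}, {"slide": [-9, -9.1, 0], "rotation": [0, 0, 6.3]}, {"slide": [-10, -10.1, 0], "rotation": [0, 0, 7]}, {"slide": [-11, -11.2, 0], "rotation": [0, 0, 7.7]}, {"slide": [-12, -12.2, 0], "rotation": [0, 0, 8.4]}, {"slide": [-13, -13.2, 0], "rotation": [0, 0, 9.1]}, {"slide": [-14, -14.2, 0], "rotation": [0, 0, 9.8]}, {"slide": [-15, -15.2, 0], "rotation": [0, 0, 10.5]}, {"slide": [-16, -16.2, 0], "rotation": [0, 0, 11.2]}, {"slide": [-17, -17.2, 0], "rotation": [0, 0, 11.68]}, {"slide": [-17.4, -17.7, 0], "rotation": [0, 0, 11.68]}, {"slide": [-17.4, -17.7, 0], "rotation": [0, 0, 11.68]}, {"slide": [-17.4, -17.7, 0], "rotation": [0, 0, 11.68]}], "fingers": 62}}

```text
t: 2.27
tcp_pos: [0.5291, -0.0857, 0.2055]
tool_rot: [[-0.166, 0.986, 0.0], [0.986, 0.166, -0.001], [-0.001, 0.0, -1.0]]
ft_force: [-0.5, 1.3, -0.6]
finger_gap: 0.0583
finger_force: 0.0
```

```bash
cat > st.py <<'E'
from h import *
from scipy.spatial.transform import Rotation as Ro
p=np.array([.50139,.07341]);a=1.74154
A=np.array([[np.cos(a),np.sin(a)],[-np.sin(a),np.cos(a)]])
def state():
    s=r.sense();t=np.array(s["tcp_pos"]);R=np.array(s["tool_rot"])
    G=np.array([[A[0,0],-A[1,0],0],[A[0,1],-A[1,1],0],[0,0,-1]])
    print("t",round(s["t"],2),"ramp xy",np.round(A@(t[:2]-p),4),"z",round(t[2],4),"rot to go(5deg)",np.round(np.degrees(Ro.from_matrix(R.T@G).as_rotvec())/5,2),"F ramp",np.round(A@np.array(s["ft_force"])[:2],2),round(s["ft_force"][2],2),"gap",round(s["finger_gap"],4))
def roller(n):
    im=r.get_image(n);Q=cloud(im);I=im["pixels"].astype(int)
    o=(I[...,0]>150)&(I[...,0]-I[...,2]>90)&(I[...,1]<I[...,0]*.65)&(Q[...,2]>.03)&(Q[...,2]<.1)
    d=(Q[o][:,:2]-p)@A.T;o2=(np.abs(d[:,1])<.06)&(np.abs(d[:,0])<.18);d=d[o2];z=Q[o][o2][:,2]
    cv2.imwrite(f"pics/{n}_{r.sense()['t']:.1f}.png",im["pixels"][120:300,140:420,::-1].repeat(2,0).repeat(2,1))
    if len(d)<20: print(n,"few",len(d));return
    print(n,len(d),"x",np.round(np.percentile(d[:,0],[2,50,98]),3),"y",np.round(np.percentile(d[:,1],[2,50,98]),3),"z",np.round(np.percentile(z,[50,98]),3),"slope",np.round(np.polyfit(d[:,1],d[:,0],1),3))
E
python3 -c "
from st import *
state();roller('top');roller('side')"
```

```text
t 2.27 ramp xy [-0.1615 -0.0003] z 0.2055 rot to go(5deg) [ 0.    0.01 -0.04] F ramp [1.41 0.24] -0.55 gap 0.0583
top few 0
side 384 x [-0.127 -0.122 -0.089] y [-0.049  0.004  0.049] z [0.045 0.058] slope [-0.016 -0.116]
```

Emit:
{"api": "play_rows", "payload": {"commands": [{"slide": [0, 0, 0.6]}, {"slide": [0, 0, 1.2]}, {"slide": [0, 0, 1.8]}, {"slide": [0, 0, 2.4]}, {"slide": [0, 0, 3]}, {"slide": [0, 0, 3.6]}, {"slide": [0, 0, 4.2]}, {"slide": [0, 0, 4.8]}, {"slide": [0, 0, 5.3]}, {"slide": [0, 0, 5.7]}, {"slide": [0, 0, 5.9]}, {"slide": [0, 0, 6.0]}, {"slide": [0, 0, 6.0]}, {"slide": [0, 0, 6.0]}]}}

```text
invalid input
```

```bash
python3 -c "
from st import *
state();roller('side')"; ls pics
```

```text
t 2.37 ramp xy [-0.1576 -0.0003] z 0.2053 rot to go(5deg) [-0.01 -0.01  0.02] F ramp [0.43 0.73] -1.16 gap 0.0581
side 382 x [-0.126 -0.122 -0.089] y [-0.048  0.005  0.049] z [0.045 0.059] slope [-0.017 -0.116]
side0.png
side_2.4.png
top0.png
top_2.3.png
```

Emit:
{"api": "play_rows", "payload": {"commands": [{"slide": [0, 0, 0.6], "rotation": [0, 0, 0]}, {"slide": [0, 0, 1.2], "rotation": [0, 0, 0]}, {"slide": [0, 0, 1.8], "rotation": [0, 0, 0]}, {"slide": [0, 0, 2.4], "rotation": [0, 0, 0]}, {"slide": [0, 0, 3], "rotation": [0, 0, 0]}, {"slide": [0, 0, 3.6], "rotation": [0, 0, 0]}, {"slide": [0, 0, 4.2], "rotation": [0, 0, 0]}, {"slide": [0, 0, 4.8], "rotation": [0, 0, 0]}, {"slide": [0, 0, 5.3], "rotation": [0, 0, 0]}, {"slide": [0, 0, 5.7], "rotation": [0, 0, 0]}, {"slide": [0, 0, 5.9], "rotation": [0, 0, 0]}, {"slide": [0, 0, 6.0], "rotation": [0, 0, 0]}, {"slide": [0, 0, 6.0], "rotation": [0, 0, 0]}, {"slide": [0, 0, 6.0], "rotation": [0, 0, 0]}]}}

```text
t: 3.58
tcp_pos: [0.5293, -0.0824, 0.026]
tool_rot: [[-0.172, 0.985, 0.001], [0.985, 0.172, 0.0], [-0.0, 0.001, -1.0]]
ft_force: [0.4, 0.0, -0.8]
finger_gap: 0.0584
finger_force: 0.0
```

```bash
python3 -c "
from st import *
state();roller('side')"; ls pics
```

```text
t 3.58 ramp xy [-0.1583 -0.001 ] z 0.026 rot to go(5deg) [0.01 0.   0.02] F ramp [-0.03 -0.42] -0.76 gap 0.0584
side 204 x [-0.126 -0.121 -0.091] y [-0.048 -0.02   0.049] z [0.047 0.058] slope [ 0.018 -0.117]
side0.png
side_2.4.png
side_3.6.png
top0.png
top_2.3.png
```

Emit:
{"api": "play_rows", "payload": {"commands": [{"slide": [0.1, 0, 0], "rotation": [0, 0, 0]}, {"slide": [0.2, 0, 0], "rotation": [0, 0, 0]}, {"slide": [0.3, 0, 0], "rotation": [0, 0, 0]}, {"slide": [0.4, 0, 0], "rotation": [0, 0, 0]}, {"slide": [0.5, 0, 0], "rotation": [0, 0, 0]}, {"slide": [0.6, 0, 0], "rotation": [0, 0, 0]}, {"slide": [0.7, 0, 0], "rotation": [0, 0, 0]}, {"slide": [0.8, 0, 0], "rotation": [0, 0, 0]}, {"slide": [0.9, 0, 0], "rotation": [0, 0, 0]}, {"slide": [1.0, 0, 0], "rotation": [0, 0, 0]}, {"slide": [1.1, 0, 0], "rotation": [0, 0, 0]}, {"slide": [1.2, 0, 0], "rotation": [0, 0, 0]}, {"slide": [1.3, 0, 0], "rotation": [0, 0, 0]}, {"slide": [1.4, 0, 0], "rotation": [0, 0, 0]}, {"slide": [1.5, 0, 0], "rotation": [0, 0, 0]}, {"slide": [1.6, 0, 0], "rotation": [0, 0, 0]}, {"slide": [1.7, 0, 0], "rotation": [0, 0, 0]}, {"slide": [1.8, 0, 0], "rotation": [0, 0, 0]}, {"slide": [1.9, 0, 0], "rotation": [0, 0, 0]}, {"slide": [2.0, 0, 0], "rotation": [0, 0, 0]}]}}

```text
t: 5.3
tcp_pos: [0.5186, -0.0236, 0.0255]
tool_rot: [[-0.171, 0.985, -0.0], [0.985, 0.171, 0.0], [0.0, -0.0, -1.0]]
ft_force: [-0.5, -0.1, 0.1]
finger_gap: 0.0584
finger_force: 0.1
```

```bash
python3 -c "
from st import *
state();roller('side');roller('top')"; ls pics
```

```text
t 5.3 ramp xy [-0.0985 -0.0005] z 0.0255 rot to go(5deg) [-0.   -0.    0.01] F ramp [-0.02  0.51] 0.12 gap 0.0584
side 375 x [-0.092 -0.081 -0.055] y [-0.041 -0.004  0.049] z [0.052 0.059] slope [-0.057 -0.079]
top few 0
side0.png
side_2.4.png
side_3.6.png
side_5.3.png
top0.png
top_2.3.png
top_5.4.png
```

Emit:
{"api": "play_rows", "payload": {"commands": [{"slide": [0.1, 0, -0.018], "rotation": [0, 0, 0]}, {"slide": [0.2, 0, -0.035], "rotation": [0, 0, 0]}, {"slide": [0.3, 0, -0.053], "rotation": [0, 0, 0]}, {"slide": [0.4, 0, -0.07], "rotation": [0, 0, 0]}, {"slide": [0.5, 0, -0.088], "rotation": [0, 0, 0]}, {"slide": [0.6, 0, -0.106], "rotation": [0, 0, 0]}, {"slide": [0.7, 0, -0.123], "rotation": [0, 0, 0]}, {"slide": [0.8, 0, -0.141], "rotation": [0, 0, 0]}, {"slide": [0.9, 0, -0.159], "rotation": [0, 0, 0]}, {"slide": [1.0, 0, -0.176], "rotation": [0, 0, 0]}, {"slide": [1.1, 0, -0.194], "rotation": [0, 0, 0]}, {"slide": [1.2, 0, -0.212], "rotation": [0, 0, 0]}, {"slide": [1.3, 0, -0.229], "rotation": [0, 0, 0]}, {"slide": [1.4, 0, -0.247], "rotation": [0, 0, 0]}, {"slide": [1.5, 0, -0.264], "rotation": [0, 0, 0]}, {"slide": [1.6, 0, -0.282], "rotation": [0, 0, 0]}, {"slide": [1.7, 0, -0.3], "rotation": [0, 0, 0]}, {"slide": [1.8, 0, -0.317], "rotation": [0, 0, 0]}, {"slide": [1.9, 0, -0.335], "rotation": [0, 0, 0]}, {"slide": [2.0, 0, -0.353], "rotation": [0, 0, 0]}]}}

```text
t: 7.07
tcp_pos: [0.5082, 0.0356, 0.0361]
tool_rot: [[-0.171, 0.985, -0.0], [0.985, 0.171, 0.0], [0.0, -0.0, -1.0]]
ft_force: [0.7, -4.8, 3.7]
finger_gap: 0.0585
finger_force: 2.4
```

```bash
python3 -c "
from st import *
state();roller('side')"; ls pics
```

```text
t 7.07 ramp xy [-0.0385 -0.0003] z 0.0361 rot to go(5deg) [-0.   -0.    0.01] F ramp [-4.87  0.11] 3.66 gap 0.0585
side 381 x [-0.032 -0.022  0.007] y [-0.039 -0.001  0.049] z [0.061 0.068] slope [-0.045 -0.019]
side0.png
side_2.4.png
side_3.6.png
side_5.3.png
side_7.1.png
top0.png
top_2.3.png
top_5.4.png
```

View pics/side_7.1.png

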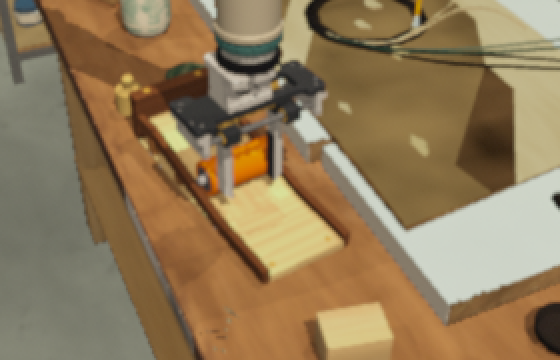

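The crop shows both fingertips, at (225,170) and (277,155), behind the orange roller. The roller sits square on the slope, so I'll continue.

Emit:
{"api": "play_rows", "payload": {"commands": [{"slide": [0.1, 0, -0.018], "rotation": [0, 0, 0]}, {"slide": [0.2, 0, -0.035], "rotation": [0, 0, 0]}, {"slide": [0.3, 0, -0.053], "rotation": [0, 0, 0]}, {"slide": [0.4, 0, -0.07], "rotation": [0, 0, 0]}, {"slide": [0.5, 0, -0.088], "rotation": [0, 0, 0]}, {"slide": [0.6, 0, -0.106], "rotation": [0, 0, 0]}, {"slide": [0.7, 0, -0.123], "rotation": [0, 0, 0]}, {"slide": [0.8, 0, -0.141], "rotation": [0, 0, 0]}, {"slide": [0.9, 0, -0.159], "rotation": [0, 0, 0]}, {"slide": [1.0, 0, -0.176], "rotation": [0, 0, 0]}, {"slide": [1.1, 0, -0.194], "rotation": [0, 0, 0]}, {"slide": [1.2, 0, -0.212], "rotation": [0, 0, 0]}, {"slide": [1.3, 0, -0.229], "rotation": [0, 0, 0]}, {"slide": [1.4, 0, -0.247], "rotation": [0, 0, 0]}, {"slide": [1.5, 0, -0.264], "rotation": [0, 0, 0]}, {"slide": [1.6, 0, -0.282], "rotation": [0, 0, 0]}, {"slide": [1.7, 0, -0.3], "rotation": [0, 0, 0]}, {"slide": [1.8, 0, -0.317], "rotation": [0, 0, 0]}, {"slide": [1.9, 0, -0.335], "rotation": [0, 0, 0]}, {"slide": [2.0, 0, -0.353], "rotation": [0, 0, 0]}]}}

```text
t: 8.78
tcp_pos: [0.4983, 0.0935, 0.0468]
tool_rot: [[-0.17, 0.985, 0.0], [0.985, 0.17, -0.001], [-0.001, 0.0, -1.0]]
ft_force: [0.9, -5.7, 4.3]
finger_gap: 0.0584
finger_force: 3.2
```

```bash
python3 -c "
from st import *
state();roller('side')"
```

```text
t 8.78 ramp xy [ 0.0204 -0.0003] z 0.0468 rot to go(5deg) [0.   0.01 0.  ] F ramp [-5.74  0.03] 4.3 gap 0.0584
side 361 x [0.026 0.036 0.067] y [-0.04  -0.002  0.049] z [0.071 0.079] slope [-0.076  0.04 ]
```

Emit:
{"api": "play_rows", "payload": {"commands": [{"slide": [0.1, 0, -0.018], "rotation": [0, 0, 0]}, {"slide": [0.2, 0, -0.035], "rotation": [0, 0, 0]}, {"slide": [0.3, 0, -0.053], "rotation": [0, 0, 0]}, {"slide": [0.4, 0, -0.07], "rotation": [0, 0, 0]}, {"slide": [0.5, 0, -0.088], "rotation": [0, 0, 0]}, {"slide": [0.6, 0, -0.106], "rotation": [0, 0, 0]}, {"slide": [0.7, 0, -0.123], "rotation": [0, 0, 0]}, {"slide": [0.8, 0, -0.141], "rotation": [0, 0, 0]}, {"slide": [0.9, 0, -0.159], "rotation": [0, 0, 0]}, {"slide": [1.0, 0, -0.176], "rotation": [0, 0, 0]}, {"slide": [1.1, 0, -0.194], "rotation": [0, 0, 0]}, {"slide": [1.2, 0, -0.212], "rotation": [0, 0, 0]}, {"slide": [1.3, 0, -0.229], "rotation": [0, 0, 0]}, {"slide": [1.4, 0, -0.247], "rotation": [0, 0, 0]}, {"slide": [1.5, 0, -0.264], "rotation": [0, 0, 0]}, {"slide": [1.6, 0, -0.282], "rotation": [0, 0, 0]}]}}

```text
t: 10.17
tcp_pos: [0.4897, 0.1407, 0.0552]
tool_rot: [[-0.17, 0.985, -0.0], [0.985, 0.17, -0.001], [-0.001, -0.001, -1.0]]
ft_force: [1.1, -6.1, 4.9]
finger_gap: 0.0583
finger_force: 3.2
```

```bash
python3 -c "
from st import *
state();roller('side')"
```

```text
t 10.17 ramp xy [0.0683 0.0001] z 0.0552 rot to go(5deg) [-0.01  0.01  0.  ] F ramp [-6.19 -0.04] 4.92 gap 0.0583
side 339 x [0.074 0.084 0.153] y [-0.038 -0.001  0.049] z [0.079 0.087] slope [-0.117  0.089]
```

Emit:
{"api": "play_rows", "payload": {"commands": [{"slide": [0.05, 0, -0.009], "rotation": [0, 0, 0]}, {"slide": [0.1, 0, -0.015], "rotation": [0, 0, 0]}, {"slide": [0.15, 0, -0.02], "rotation": [0, 0, 0]}, {"slide": [0.2, 0, -0.02], "rotation": [0, 0, 0]}, {"slide": [0.25, 0, -0.02], "rotation": [0, 0, 0]}, {"slide": [0.3, 0, -0.02], "rotation": [0, 0, 0]}, {"slide": [0.35, 0, -0.02], "rotation": [0, 0, 0]}, {"slide": [0.4, 0, -0.02], "rotation": [0, 0, 0]}, {"slide": [0.45, 0, -0.02], "rotation": [0, 0, 0]}, {"slide": [0.5, 0, -0.02], "rotation": [0, 0, 0]}, {"slide": [0.55, 0, -0.02], "rotation": [0, 0, 0]}, {"slide": [0.6, 0, -0.02], "rotation": [0, 0, 0]}, {"slide": [0.65, 0, -0.02], "rotation": [0, 0, 0]}, {"slide": [0.7, 0, -0.02], "rotation": [0, 0, 0]}, {"slide": [0.75, 0, -0.02], "rotation": [0, 0, 0]}, {"slide": [0.8, 0, -0.02], "rotation": [0, 0, 0]}, {"slide": [0.8, 0, -0.02], "rotation": [0, 0, 0]}, {"slide": [0.8, 0, -0.02], "rotation": [0, 0, 0]}]}}

```text
t: 11.72
tcp_pos: [0.4858, 0.1654, 0.0557]
tool_rot: [[-0.171, 0.985, -0.0], [0.985, 0.171, -0.0], [-0.0, -0.0, -1.0]]
ft_force: [-0.0, -0.7, -1.0]
finger_gap: 0.0584
finger_force: 0.0
```

```bash
python3 -c "
from st import *
state();roller('side')"; ls -t pics|head -1
```

```text
t 11.72 ramp xy [ 0.0933 -0.0003] z 0.0557 rot to go(5deg) [-0.    0.    0.01] F ramp [-0.64  0.14] -0.99 gap 0.0584
side 315 x [0.106 0.115 0.142] y [-0.038 -0.001  0.049] z [0.078 0.087] slope [-0.026  0.118]
side_11.8.png
```

The roller has rolled into the seat and the force on the fingers is gone, so I'll back off and rise.

Emit:
{"api": "play_rows", "payload": {"commands": [{"slide": [-0.1, 0, 0], "rotation": [0, 0, 0]}, {"slide": [-0.2, 0, 0], "rotation": [0, 0, 0]}, {"slide": [-0.4, 0, 0], "rotation": [0, 0, 0]}, {"slide": [-0.7, 0, 0], "rotation": [0, 0, 0]}, {"slide": [-1.0, 0, 0], "rotation": [0, 0, 0]}, {"slide": [-1.3, 0, -0.3], "rotation": [0, 0, 0]}, {"slide": [-1.5, 0, -0.8], "rotation": [0, 0, 0]}, {"slide": [-2, 0, -1.5], "rotation": [0, 0, 0]}, {"slide": [-2.5, 0, -2.2], "rotation": [0, 0, 0]}, {"slide": [-3, 0, -3], "rotation": [0, 0, 0]}, {"slide": [-4, 0, -4], "rotation": [0, 0, 0]}, {"slide": [-5, 0, -5], "rotation": [0, 0, 0]}, {"slide": [-6, 0, -5], "rotation": [0, 0, 0]}, {"slide": [-7, 0, -5], "rotation": [0, 0, 0]}, {"slide": [-8, 0, -5], "rotation": [0, 0, 0]}, {"slide": [-8, 0, -5], "rotation": [0, 0, 0]}, {"slide": [-8, 0, -5], "rotation": [0, 0, 0]}]}}

```text
t: 13.18
tcp_pos: [0.5264, -0.0743, 0.2064]
tool_rot: [[-0.166, 0.986, 0.001], [0.986, 0.166, -0.001], [-0.001, 0.0, -1.0]]
ft_force: [-0.3, 0.6, 0.5]
finger_gap: 0.0583
finger_force: 0.0
```

```bash
python3 -c "
from st import *
state();roller('side');roller('top')"; ls -t pics|head -2; cd pics; cp $(ls -t top*|head -1) tl.png;  cp $(ls -t side*|head -1) sl.png
```

```text
t 13.18 ramp xy [-0.1498  0.0004] z 0.2064 rot to go(5deg) [ 0.01  0.01 -0.05] F ramp [0.64 0.18] 0.48 gap 0.0583
side 403 x [0.106 0.114 0.157] y [-0.048 -0.003  0.049] z [0.076 0.087] slope [-0.012  0.119]
top 391 x [0.109 0.128 0.147] y [-0.043  0.02   0.047] z [0.083 0.089] slope [-0.021  0.128]
top_13.3.png
side_13.2.png
```

View pics/tl.png

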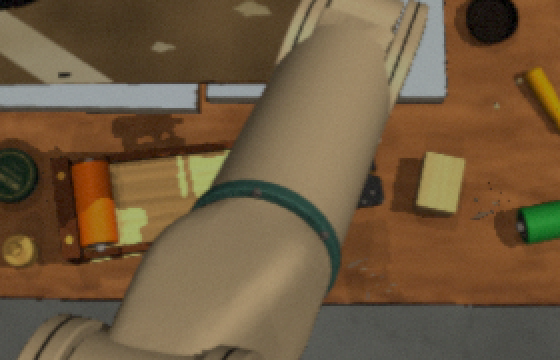

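View pics/sl.png

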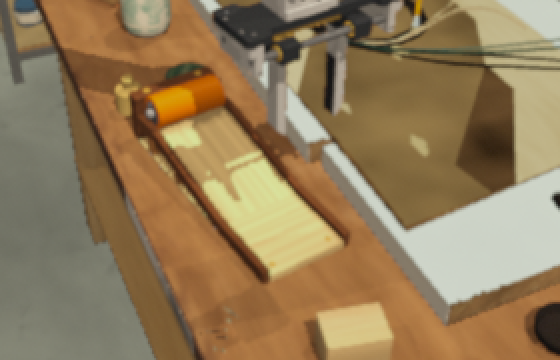

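The top view shows the roller at (96,205) against the stop and square, with the tin, weight and block where they were. The side view agrees, with the roller at (185,98). The arm is clear, so I'll hand in.

```bash
python3 -c "
from cell import r
print(r.finish_job())"
```

```text
the job is handed in; nothing more can be done
None
```

I pushed the orange roller up the ramp and over the crest; it rests square against the stop block with the arm clear, and I handed the job in at about 13 s. No verdict came back.

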